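# True the corner jig with the square

### The job

The swinging fence of the small corner jig has been left leaning in. Take the flat metal square out of its tray, press its outer corner into the jig's inside corner so that the fence is swung right back to its stop and both outer edges of the square sit flush on rail and fence without a gap, and keep it pressed lightly against both (some 5 to 15 N each, never more than 25 N) for a good second. Then lay the square gently back flat in its tray, let go, leave the fence true, and do not disturb the other things on the bench.

Things in the scene. Friction and masses are not known exactly. Their poses are not given: they have to be found in the camera images.
- square: Flat aluminium L-shaped square, 0.35 kg, arms 110 mm long, 22 wide, 16 thick. Origin: centre of its 110 x 110 mm outline, on the underside; z up. Straight outer edges: the planes x = +55 and y = +55 mm. An 8 mm web fills the inside (-25 to 33 mm); on it stands the grip: a dark bar 40 mm along x, 14 mm thick along y, centred at x = y = 10 mm, its top 58 mm above the underside.
- square_grip (a point): Middle of the square's grip bar, 44 mm above the underside (14 mm below the bar's top): where to grasp it, from above, across its 14 mm (the square's y), fingertips above the arms. Axes as the square's.
- square_heel (a point): The square's outer corner (x = y = +55 mm), on the underside. Axes as the square's.
- jig: Corner jig, fixed: plywood board 190 x 190 x 12 mm with a steel rail along its +x side and an aluminium fence along its +y side. Origin: centre of the board, on the bench; z up. The square goes in with its axes parallel to the jig's axes, pressed towards the jig's +x (rail) and +y (fence).
- jig_corner (a point): Nominal inside corner of the jig, on the board's top (12 mm above the bench, x = y = +60 mm from the board's centre). Axes as the jig's. The rail's face is square to x and the true fence's face square to y, each through this point give or take 5 mm: both are bolted through slots, so the exact place must be felt.
- rail: Steel rail fixed on the jig, with a bolted-on face plate that is 150 mm long (jig y from -90 to +60 mm) and stands from the board's top to 30 mm above it. Its own origin and axes are those of the jig; the face looks to the jig's -x.
- fence_post: Steel post at the jig's corner that carries the fence. Its own origin and axes are those of the jig. The fence is a bar 145 mm long, 14 mm thick, that reaches from near the corner along the jig's -x, 30 mm above the board.
- fence (a joint): Angle of the fence, rad. 0: true, against its stop, face square to the rail. Positive: its free end leans in towards the jig's -y, about an upright hinge at the inside corner; it starts leaning in by 0.06 to 0.14. Stiff (1 to 3 N to push it at 100 mm from the hinge); it stays where it is left.
- tray: Grey plastic tray, fixed, 180 x 180 mm outside, walls 4 mm thick and 16 mm high, floor 4 mm thick. Origin: centre, on the bench; z up. Here the square lies at first and goes back.
- lever_a: Loose pink plastic lever, 64 mm long, 5 mm thick, origin at its underside. Leave alone.
- lever_b: Another loose pink lever, as lever_a. Leave alone.
- clipper: Loose nail clipper, 64 x 13 x 12 mm, origin at its underside. Leave alone.
- screwdriver: Screwdriver lying at the left of the bench. Leave alone.
- cup: White cup, 70 mm wide, 80 mm high, at the right of the bench. Leave alone.
There are look-alikes about, which are no part of the job. What is meant by the square is not turquoise, and is the smaller of those in its own colour.

How it is judged:
By the outcome, as a careful person would: the job done as asked, in the order asked, and still so for the second after the job is handed in, with the robot touching nothing.
It also fails if it takes over 72 s, if anything falls off the work surface, if the arm or the gripper's body presses on something with over 40 N, if the wrist force passes 120 N, or if a joint passes its speed limit or range.

### The arm

A 6-joint arm with a two-finger parallel gripper is mounted at the origin on the work surface. World frame = base frame: x ahead of the robot, y to its left, z up, the work surface at z = 0. Lengths are in m, angles in degrees, forces in N, time in s.
With the tool pointing down it reaches from about 0.35 to 0.925 m from the base axis. Payload 6.4 kg.
Tool frame: the origin (TCP) lies between the finger pads; the fingertips stand ctrl.tip_reach ahead of it and the grasp point (between the pads) lies 5 mm behind it (ctrl.tip_reach is the distance from the TCP to the fingertips, in m); z points along the fingers, y is the line along which they close (so a half turn about z gives the same grasp; the last joint's range is limited). The gripper opens to 85 mm and grips with 20 to 120 N. Pads are 22 mm wide; open, the fingers measure 114 mm over their backs; the gripper's body (76 mm by 85 mm) begins 54 mm behind the grasp point. The pads swing forward as they close: fully open they stand 13 mm farther back than shut.
Start: joints at [-84.746, 14.043, 89.255, -0, 76.702, -9.975], TCP at [0.171, -0.627, 0.245] pointing down, gripper open.
Joint ranges: [-179.41, 179.41], [-58.25, 129.5], [7.25, 145.43], [-54.29, 234.29], [11.92, 165.04], [-157.13, 157.13]. Speed limits (degrees/s): [147.25, 147.25, 180, 180, 180, 180].

### API

Orientations are given as a 3x3 rotation matrix whose columns are the frame's x, y, z axes.
In Python, from bench import ctrl, imaging gives the robot as it stands.
- The arm moves only by the tool play_rows, never from a script. Its argument "series" is a list of rows, each an object of numbers: "tx", "ty", "tz": the shift along the tool's x, y, z in units of 0.04 m (1.0 is 0.04 m); "ax", "ay", "az": the turn, a rotation vector about the tool's x, y, z in units of 5 degrees (1.0 is 5 degrees); "hand": the gripper command: -1 is fully open, 1 is shut, values between are in proportion. In form: [{"tx": .., "ty": .., "tz": .., "ax": .., "ay": .., "az": .., "hand": ..}, ...]. A call has 1 to 8 rows; each row shifts and turns the commanded pose from where the row before left it, along the tool's axes as they then stand; what a row does not reach is not made up. A row lasts 1/8 s, in which the tool goes at most 62.5 mm and 10.7 degrees, less where a joint would pass 70% of its speed; a pose out of reach is approached as far as the arm can. A call with a number of a shift or a turn outside -1 to 1 is refused whole. A call with a gripper value outside its range is refused whole. The fingers move at their own pace and stop on an object; "force" is the grip in N (left out, the last holds). Time passes only in rows, so rows that do not move let the fingers close. It gives the time, the measured TCP pose, the force, the opening and the grip force at its end, in the units of the state.
- ctrl.sense(): the state, without advancing time (a new reading comes with each control period).
- imaging.snapshot(name): name is "scene" or "side" or "wrist"; returns the picture (420x560x3 uint8, red, green, blue); there is no depth.
- imaging.camera_info(name): a dict with "fx", "fy", "cx", "cy" (pixels), "extrinsics" (4x4, takes a point from world to camera coordinates); the wrist camera has in their place "tool_from_camera" (4x4, takes a point from camera to tool coordinates, whose origin is the TCP and whose axes are the flange's). Camera axes: x right, y up, looking along -z (the intrinsics and any distortion apply to the point x, -y, -z); pixel columns grow to the right and rows downward; lengths in m; the calibration is good to about 2 mm. A picture is of the moment at which its call begins: read the wrist's pose just before it. camera_info takes no time and is no camera call.
- ctrl.close_job(): hands the job in; it is judged then, once.
The state is a dict: "t": time; "joints": joint angles; "qvel": joint speeds; "joint_torque": joint torques, N m; "eef_pos": TCP position; "tool_rot": TCP orientation; "force": force on the tool from outside, world axes, zero at the start; "torque": the same for the moment, N m; "gripper_width": opening from 0.0 (shut) to 1.0 (fully open); "grip_force": force on a finger pad.
Only numpy, scipy, OpenCV 4.12 (cv2) and the standard library are available. Lean on these libraries where they do the work, as an engineer would, in place of code of your own. Each camera call takes 0.05 s, during which the arm holds its last target. There are 200 camera calls.

## Working session

There is one attempt and no reset: what is moved stays moved. The work goes in short steps, Python scripts to look and compute and a tool call to move; the robot and the scene stay as the last step left them, time stands still between calls to the robot, and variables do not carry over. Pictures are saved under pics/ and viewed, at most 10 in all, crops included, and the job is handed in when it is done.

Besides the shell and the picture viewer there is one more tool, called after "Emit:" by a JSON object that holds its "name" and its "arguments". play_rows: Moves the arm, as the interface text tells. Shifts and turns lie within -1 to 1; 1 stands for 0.04 m of shift or 5 degrees of turn. Its arguments: {"type":"object","properties":{"series":{"type":"array"},"force":{"type":"number"}},"required":["series"]}

```bash
mkdir -p pics; ls; python3 - <<'E'
from bench import ctrl, imaging
import cv2, numpy as np
s=ctrl.sense(); print(s); print(ctrl.tip_reach)
for n in ("scene","side","wrist"):
    im=imaging.snapshot(n); cv2.imwrite(f"pics/{n}0.png",im[:,:,::-1]); print(n,imaging.camera_info(n))
E
```

```text
pics
{'t': 0.0, 'joints': array([-8.47485232e+01,  1.40852461e+01,  8.93244806e+01,  1.88531214e-03,
        7.67028556e+01, -9.97515608e+00]), 'qvel': array([ 0.01944015,  0.05656745, -0.02237886, -0.0366091 , -0.11332099,
       -0.07695107]), 'joint_torque': array([ 1.98174297e-03, -4.29497695e+01, -3.26127112e+01, -1.65064796e-05,
        5.39823333e-03, -3.57274125e-06]), 'eef_pos': array([ 0.17067887, -0.62664116,  0.24417176]), 'tool_rot': array([[ 9.64896540e-01,  2.62630245e-01, -1.47956393e-04],
       [ 2.62630023e-01, -9.64894622e-01,  1.95961336e-03],
       [ 3.71891409e-04, -1.92968194e-03, -9.99998069e-01]]), 'force': array([-0.68866062,  0.63657821, -0.28205935]), 'torque': array([ 0.03602998,  0.03309224, -0.0481508 ]), 'grip_force': 0.0, 'gripper_width': 1.004030299328771}
0.014
scene {'fx': 381.5322201067217, 'fy': 381.5322201067217, 'cx': 287.9785373122415, 'cy': 211.62202698338356, 'extrinsics': array([[-0.71429495,  0.69983061,  0.00445415,  0.36195164],
       [-0.53215986, -0.54727018,  0.64598857,  0.20370863],
       [ 0.4545202 ,  0.45905605,  0.76333409, 
[... 216 characters left out ...]
49, -0.08669659, -0.00666123,  0.46191009],
       [ 0.04806625, -0.61291694,  0.788684  , -0.07883676],
       [-0.07245899,  0.78537668,  0.61476269, -1.49811598],
       [ 0.        ,  0.        ,  0.        ,  1.        ]])}
wrist {'fx': 328.84380932348665, 'fy': 328.84380932348665, 'cx': 282.9505905706231, 'cy': 211.35548611650663, 'tool_from_camera': array([[ 8.78368607e-05,  9.51374753e-01,  3.08035830e-01,
         7.86318632e-02],
       [ 9.99999993e-01, -6.05041153e-05, -9.82832821e-05,
        -7.24736145e-04],
       [-7.48667979e-05,  3.08035836e-01, -9.51374752e-01,
        -1.28046617e-01],
       [ 0.00000000e+00,  0.00000000e+00,  0.00000000e+00,
         1.00000000e+00]])}
```

View pics/scene0.png

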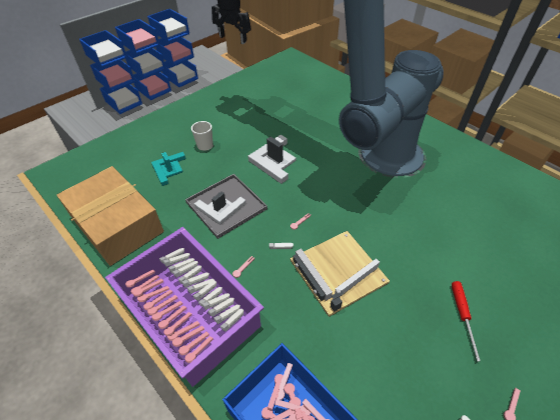

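The scene view shows three L-shaped candidates: a turquoise one at (168,165), a grey one in the tray at (220,205) and a grey one on the bench at (272,158). The jig is at (340,270), with its post at (336,300). Next I'll enlarge the squares and the jig.

```bash
cat > h.py <<'E'
from bench import ctrl, imaging
import cv2, numpy as np
def cam(name, s=None):
    c=imaging.camera_info(name)
    if name=="wrist":
        T=np.eye(4); T[:3,:3]=s['tool_rot']; T[:3,3]=s['eef_pos']
        W=T@c['tool_from_camera']
    else: W=np.linalg.inv(c['extrinsics'])
    return c,W
def p2w(name,u,v,z,s=None):
    c,W=cam(name,s)
    d=W[:3,:3]@np.array([(u-c['cx'])/c['fx'],-(v-c['cy'])/c['fy'],-1.]); o=W[:3,3]
    return o+d*(z-o[2])/d[2]
def w2p(name,P,s=None):
    c,W=cam(name,s); P=np.atleast_2d(P)
    q=(P-W[:3,3])@W[:3,:3]
    return np.c_[c['cx']+c['fx']*q[:,0]/-q[:,2], c['cy']-c['fy']*q[:,1]/-q[:,2]]
E
python3 - <<'E'
from h import *
im=cv2.imread('pics/scene0.png')
cv2.imwrite('pics/c1.png',cv2.resize(im[125:245,150:310],None,fx=5,fy=5,interpolation=cv2.INTER_CUBIC))
cv2.imwrite('pics/c2.png',cv2.resize(im[220:320,280:400],None,fx=6,fy=6,interpolation=cv2.INTER_CUBIC))
E
```

```text
(no output)
```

View pics/c1.png

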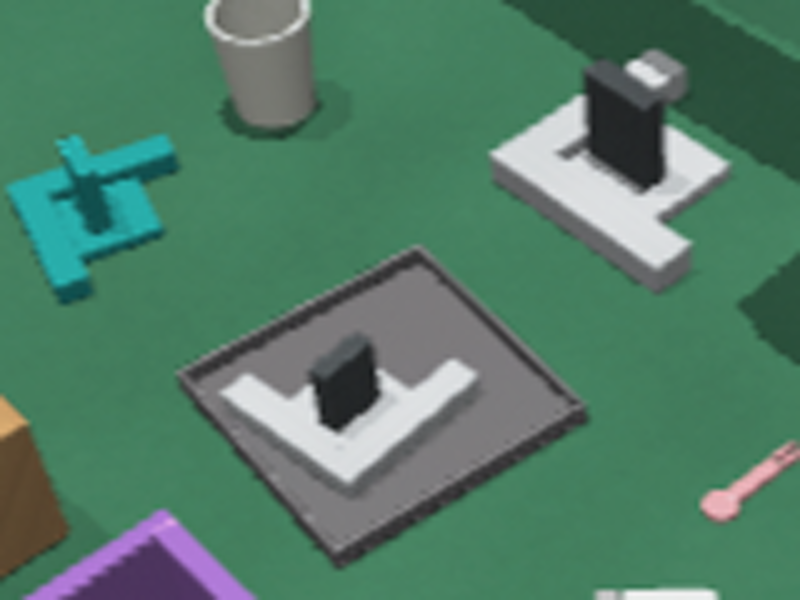

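View pics/c2.png

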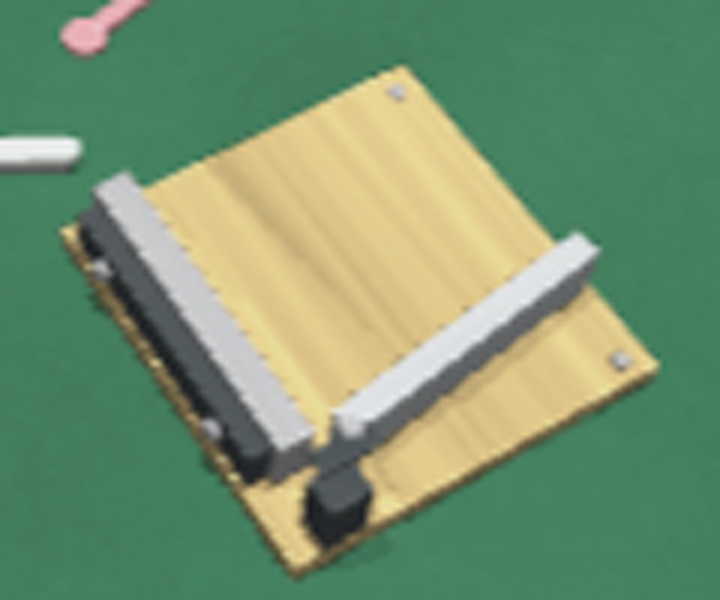

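View pics/side0.png

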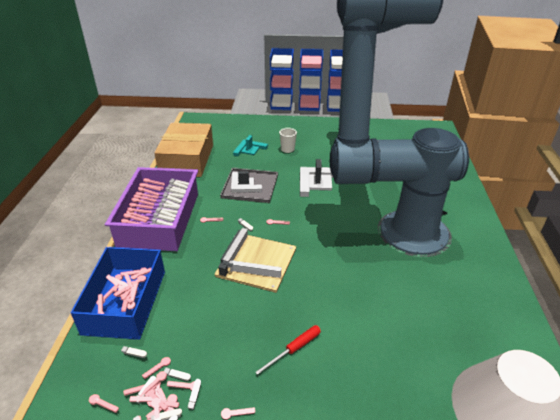

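In the crop the candidates are turquoise (90,215), grey in the tray (350,430) and a larger, thicker grey one on the bench (610,180). The tray one fits: it isn't turquoise and is clearly the smaller grey one. The heel is near (350,475). The jig crop shows the corner with the post at (335,500), the rail running up-left and the fence leaning up-right.

```bash
python3 - <<'E'
from h import *
def c1(p,z): return p2w('scene',150+(p[0]+.5)/5-.5,125+(p[1]+.5)/5-.5,z)
def c2(p,z): return p2w('scene',280+(p[0]+.5)/6-.5,220+(p[1]+.5)/6-.5,z)
np.set_printoptions(precision=4,suppress=True)
def L(n,P):
    P=np.array(P); print(n); print(P[:,:2]); d=np.diff(np.vstack([P,P[:1]]),axis=0)[:,:2]
    print(np.linalg.norm(d,axis=1),np.degrees(np.arctan2(d[:,1],d[:,0])),P.mean(0))
L('tray',[c1(p,.016) for p in [(180,375),(418,248),(585,408),(340,558)]])
L('sq',[c1(p,.020) for p in [(222,392),(350,474),(478,376)]])
L('big',[c1(p,.020) for p in [(690,248),(490,158)]])
L('jig',[c2(p,.012) for p in [(65,232),(402,66),(657,370),(297,572)]])
L('fence top',[c2(p,.042) for p in [(335,408),(577,234),(600,250),(365,420)]])
L('rail top',[c2(p,.042) for p in [(130,172),(315,430)]])
E
```

```text
tray
[[ 0.6466 -0.3048]
 [ 0.4719 -0.2899]
 [ 0.487  -0.1124]
 [ 0.662  -0.1257]]
[0.1753 0.1782 0.1755 0.1798] [175.131   85.1334  -4.3653 -94.9133] [ 0.5669 -0.2082  0.016 ]
sq
[[ 0.6379 -0.272 ]
 [ 0.6219 -0.1674]
 [ 0.5186 -0.1742]]
[0.1058 0.1035 0.1543] [  98.7079 -176.2306  -39.3471] [ 0.5928 -0.2046  0.02  ]
big
[[ 0.348  -0.1639]
 [ 0.3842 -0.3203]]
[0.1605 0.1605] [-76.9527 103.0473] [ 0.3661 -0.2421  0.02  ]
jig
[[0.5647 0.0686]
 [0.3825 0.1141]
 [0.4309 0.298 ]
 [0.6125 0.2511]]
[0.1878 0.1901 0.1875 0.1887] [ 165.9692   75.252   -14.4747 -104.6621] [0.4977 0.1829 0.012 ]
fence top
[[0.5595 0.2215]
 [0.4191 0.2393]
 [0.4186 0.2513]
 [0.5549 0.2338]]
[0.1415 0.012  0.1374 0.0131] [172.7872  92.459   -7.3321 -69.2321] [0.488  0.2365 0.042 ]
rail top
[[0.5357 0.08  ]
 [0.5731 0.2225]]
[0.1473 0.1473] [  75.2896 -104.7104] [0.5544 0.1512 0.042 ]
```

Emit:
{"name": "play_rows", "arguments": {"series": [{"tx": 0.9,"ty": -0.51,"hand": -1},{"tx": 0.9,"ty": -0.51,"hand": -1},{"tx": 0.9,"ty": -0.51,"hand": -1},{"tx": 0.9,"ty": -0.51,"hand": -1},{"tx": 0.9,"ty": -0.51,"hand": -1},{"tx": 0.9,"ty": -0.51,"hand": -1},{"tx": 0.9,"ty": -0.51,"hand": -1},{"tx": 0.9,"ty": -0.51,"hand": -1}]}}

```text
$.series[0]: bad value
```

Emit:
{"name": "play_rows", "arguments": {"series": [{"tx": 0.9,"ty": -0.51,"hand": -1},{"tx": 0.9,"ty": -0.51,"hand": -1},{"tx": 0.9,"ty": -0.51,"hand": -1},{"tx": 0.9,"ty": -0.51,"hand": -1},{"tx": 0.9,"ty": -0.51,"hand": -1},{"tx": 0.9,"ty": -0.51,"hand": -1},{"az": 0.9,"tz": 0.5,"hand": -1},{"az": 0.9,"tz": 0.5,"hand": -1}]}}

```text
$.series[0]: bad value
```

Emit:
{"name": "play_rows", "arguments": {"series": [{"hand": -1},{"hand": -1},{"hand": -1}]}}

```text
$.series[0]: bad value
```

```bash
cat >> h.py <<'E'
import pickle
def wshot(n):
    s=ctrl.sense(); im=imaging.snapshot('wrist'); cv2.imwrite(f'pics/{n}.png',im[:,:,::-1]); pickle.dump(s,open(f'pics/{n}.pkl','wb')); return s
E
python3 -c "
from h import *
s=wshot('w1'); print(s['eef_pos'],s['tool_rot'],s['force'],s['t'])"
```

```text
[ 0.17071862 -0.62676633  0.24443365] [[ 9.64877139e-01  2.62701515e-01 -1.42878723e-04]
 [ 2.62701434e-01 -9.64876036e-01  1.48036161e-03]
 [ 2.51032981e-04 -1.46590152e-03 -9.99998894e-01]] [-1.08514445 -0.82145902  0.69977024] 0.15
```

View pics/w1.png

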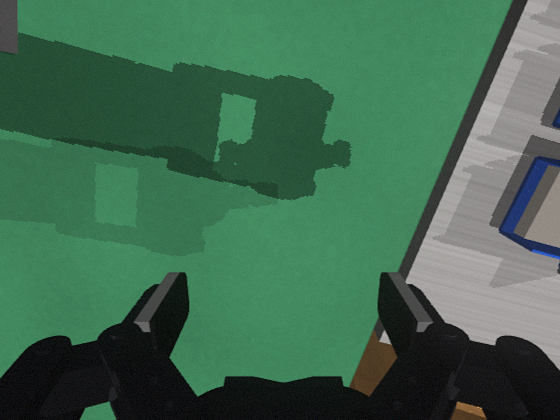

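All seven keys seem to be needed. The picture shows only the empty bench at the start pose, because the moves were refused.

Emit:
{"name": "play_rows", "arguments": {"series": [{"tx": 0.9,"ty": -0.51,"tz": 0,"ax": 0,"ay": 0,"az": 0,"hand": -1},{"tx": 0.9,"ty": -0.51,"tz": 0,"ax": 0,"ay": 0,"az": 0,"hand": -1},{"tx": 0.9,"ty": -0.51,"tz": 0,"ax": 0,"ay": 0,"az": 0,"hand": -1},{"tx": 0.9,"ty": -0.51,"tz": 0,"ax": 0,"ay": 0,"az": 0,"hand": -1},{"tx": 0.9,"ty": -0.51,"tz": 0,"ax": 0,"ay": 0,"az": 0,"hand": -1},{"tx": 0.9,"ty": -0.51,"tz": 0,"ax": 0,"ay": 0,"az": 0,"hand": -1},{"tx": 0.9,"ty": -0.51,"tz": 0,"ax": 0,"ay": 0,"az": 0,"hand": -1},{"tx": 0.9,"ty": -0.51,"tz": 0,"ax": 0,"ay": 0,"az": 0,"hand": -1}]}}

```text
t: 1.2
eef_pos: [0.4066, -0.3929, 0.2452]
tool_rot: [[0.965, 0.263, -0.0], [0.263, -0.965, 0.0], [0.0, -0.0, -1.0]]
force: [1.0, -0.9, 0.8]
gripper_width: 1.002
grip_force: 0.0
```

Emit:
{"name": "play_rows", "arguments": {"series": [{"tx": 0.9,"ty": -0.51,"tz": 0,"ax": 0,"ay": 0,"az": 0,"hand": -1},{"tx": 0.9,"ty": -0.51,"tz": 0,"ax": 0,"ay": 0,"az": 0,"hand": -1},{"tx": 0.9,"ty": -0.51,"tz": 0,"ax": 0,"ay": 0,"az": 0,"hand": -1},{"tx": 0.9,"ty": -0.51,"tz": 0,"ax": 0,"ay": 0,"az": 0,"hand": -1},{"tx": 0.9,"ty": -0.51,"tz": 0.5,"ax": 0,"ay": 0,"az": 0.9,"hand": -1},{"tx": 0.9,"ty": -0.4,"tz": 0.5,"ax": 0,"ay": 0,"az": 0.9,"hand": -1},{"tx": 0,"ty": 0,"tz": 0,"ax": 0,"ay": 0,"az": 0,"hand": -1},{"tx": 0,"ty": 0,"tz": 0,"ax": 0,"ay": 0,"az": 0,"hand": -1}]}}

```text
t: 2.2
eef_pos: [0.5849, -0.2262, 0.2054]
tool_rot: [[0.994, 0.109, -0.0], [0.109, -0.994, -0.0], [-0.0, 0.0, -1.0]]
force: [0.3, 0.3, 0.0]
gripper_width: 1.005
grip_force: 0.0
```

```bash
python3 -c "
from h import *
s=wshot('w2'); print(s['eef_pos'],s['tool_rot'],s['force'],s['t'])"
```

```text
[ 0.58489936 -0.22617042  0.20540161] [[ 9.94036789e-01  1.09045092e-01 -1.75230849e-04]
 [ 1.09045042e-01 -9.94036772e-01 -2.73705036e-04]
 [-2.04032098e-04  2.52964820e-04 -9.99999947e-01]] [0.2631195  0.29073608 0.04890533] 2.2
```

View pics/w2.png

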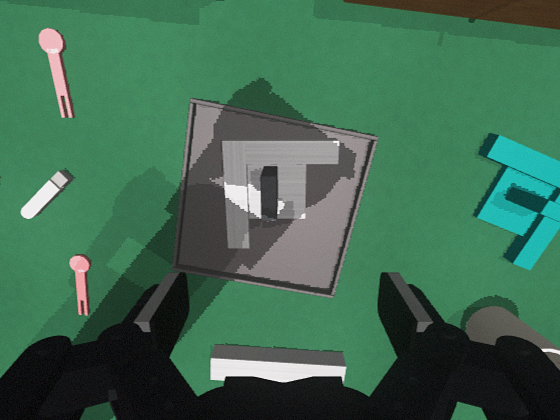

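Wrist view: the square lies in the tray with its heel at (222,140), arm ends at about (340,141) and (228,248), and the dark bar's top around (269,190). The levers and clipper are off to the left.

```bash
python3 - <<'E'
from h import *
np.set_printoptions(precision=4,suppress=True)
im=cv2.imread('pics/w2.png')
cv2.imwrite('pics/w2c.png',cv2.resize(im[90:305,165:385],None,fx=2.75,fy=2.75,interpolation=cv2.INTER_CUBIC))
s=pickle.load(open('pics/w2.pkl','rb'))
f=lambda u,v,z:p2w('wrist',u,v,z,s)[:2]
h,a,b=f(222.5,140.5,.02),f(340,141,.02),f(228,248,.02)
print(h,a,b)
for d in (h-b,h-a): print(np.linalg.norm(d),np.degrees(np.arctan2(d[1],d[0])))
for z in (.062,): print(f(261,168,z),f(277,166,z),f(262,217,z),f(277,217,z), f(269,192,z))
for p in [(191,99),(378,138),(334,296),(175,270)]: print('tray',f(*p,.016))
E
```

```text
[ 0.6251 -0.1642] [ 0.6367 -0.2737] [ 0.516  -0.1757]
0.10978516571383945 6.002606680718821
0.11006802540758379 96.02309477589617
[ 0.6112 -0.2043] [ 0.6143 -0.2174] [ 0.5684 -0.209 ] [ 0.5698 -0.222 ] [ 0.5914 -0.2129]
tray [ 0.6588 -0.133 ]
tray [ 0.643  -0.3097]
tray [ 0.4689 -0.2952]
tray [ 0.482  -0.1199]
```

View pics/w2c.png

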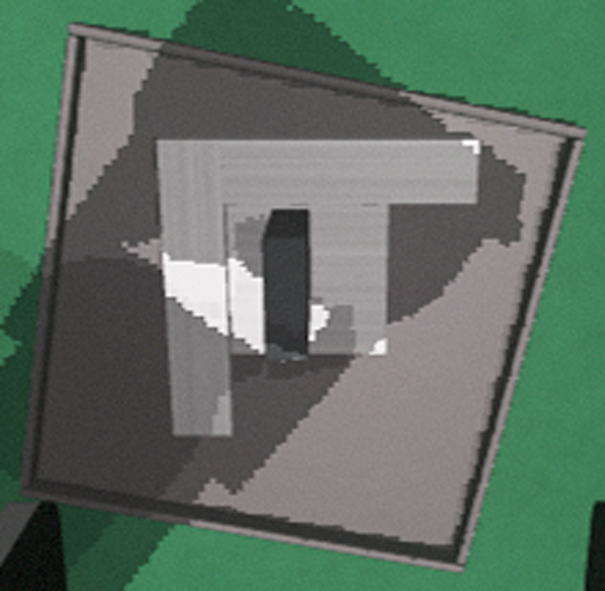

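The square measures 110 x 110 mm at 6° yaw, and the grip is at (0.585, -0.2137). Heading down to grasp.

Emit:
{"name": "play_rows", "arguments": {"force": 80, "series": [{"tx": 0.04,"ty": -0.31,"tz": 0,"ax": 0,"ay": 0,"az": 0.05,"hand": -1},{"tx": 0,"ty": 0,"tz": 0.8,"ax": 0,"ay": 0,"az": 0,"hand": -1},{"tx": 0,"ty": 0,"tz": 0.8,"ax": 0,"ay": 0,"az": 0,"hand": -1},{"tx": 0,"ty": 0,"tz": 0.8,"ax": 0,"ay": 0,"az": 0,"hand": -1},{"tx": 0,"ty": 0,"tz": 0.8,"ax": 0,"ay": 0,"az": 0,"hand": -1},{"tx": 0,"ty": 0,"tz": 0.6,"ax": 0,"ay": 0,"az": 0,"hand": -1},{"tx": 0,"ty": 0,"tz": 0.25,"ax": 0,"ay": 0,"az": 0,"hand": -1},{"tx": 0,"ty": 0,"tz": 0,"ax": 0,"ay": 0,"az": 0,"hand": -1}]}}

```text
t: 3.25
eef_pos: [0.5851, -0.2134, 0.0434]
tool_rot: [[0.995, 0.104, -0.0], [0.104, -0.995, 0.0], [-0.0, -0.0, -1.0]]
force: [0.2, -0.8, 0.1]
gripper_width: 1.004
grip_force: 0.0
```

Emit:
{"name": "play_rows", "arguments": {"force": 80, "series": [{"tx": 0,"ty": 0,"tz": 0,"ax": 0,"ay": 0,"az": 0,"hand": 1},{"tx": 0,"ty": 0,"tz": 0,"ax": 0,"ay": 0,"az": 0,"hand": 1},{"tx": 0,"ty": 0,"tz": 0,"ax": 0,"ay": 0,"az": 0,"hand": 1},{"tx": 0,"ty": 0,"tz": 0,"ax": 0,"ay": 0,"az": 0,"hand": 1},{"tx": 0,"ty": 0,"tz": 0,"ax": 0,"ay": 0,"az": 0,"hand": 1},{"tx": 0,"ty": 0,"tz": 0,"ax": 0,"ay": 0,"az": 0,"hand": 1}]}}

```text
t: 4.0
eef_pos: [0.5856, -0.2136, 0.0438]
tool_rot: [[0.995, 0.104, 0.001], [0.104, -0.995, -0.0], [0.001, 0.0, -1.0]]
force: [0.1, 0.4, 3.7]
gripper_width: 0.147
grip_force: 79.1
```

Emit:
{"name": "play_rows", "arguments": {"series": [{"tx": 0,"ty": 0,"tz": -0.2,"ax": 0,"ay": 0,"az": 0,"hand": 1},{"tx": 0,"ty": 0,"tz": -0.4,"ax": 0,"ay": 0,"az": 0,"hand": 1},{"tx": 0,"ty": 0,"tz": -0.6,"ax": 0,"ay": 0,"az": 0,"hand": 1},{"tx": 0,"ty": 0,"tz": -0.6,"ax": 0,"ay": 0,"az": 0,"hand": 1},{"tx": 0,"ty": 0,"tz": -0.6,"ax": 0,"ay": 0,"az": 0,"hand": 1},{"tx": 0,"ty": 0,"tz": -0.6,"ax": 0,"ay": 0,"az": 0,"hand": 1},{"tx": 0,"ty": 0,"tz": -0.5,"ax": 0,"ay": 0,"az": 0,"hand": 1},{"tx": 0,"ty": 0,"tz": -0.4,"ax": 0,"ay": 0,"az": 0,"hand": 1}]}}

```text
t: 5.0
eef_pos: [0.5853, -0.2134, 0.2006]
tool_rot: [[0.995, 0.104, 0.0], [0.104, -0.995, -0.0], [0.0, 0.0, -1.0]]
force: [0.4, 0.4, -4.5]
gripper_width: 0.154
grip_force: 77.9
```

Emit:
{"name": "play_rows", "arguments": {"series": [{"tx": -0.2,"ty": -0.5,"tz": 0,"ax": 0,"ay": 0,"az": 0,"hand": 1},{"tx": -0.27,"ty": -0.9,"tz": 0,"ax": 0,"ay": 0,"az": 0,"hand": 1},{"tx": -0.27,"ty": -0.9,"tz": 0,"ax": 0,"ay": 0,"az": 0,"hand": 1},{"tx": -0.27,"ty": -0.9,"tz": 0,"ax": 0,"ay": 0,"az": 0,"hand": 1},{"tx": -0.27,"ty": -0.9,"tz": 0,"ax": 0,"ay": 0,"az": 0,"hand": 1},{"tx": -0.27,"ty": -0.9,"tz": 0,"ax": 0,"ay": 0,"az": 0,"hand": 1},{"tx": -0.27,"ty": -0.9,"tz": 0,"ax": 0,"ay": 0,"az": 0,"hand": 1},{"tx": -0.27,"ty": -0.9,"tz": 0,"ax": 0,"ay": 0,"az": 0,"hand": 1}]}}

```text
t: 6.0
eef_pos: [0.473, 0.0494, 0.1994]
tool_rot: [[0.995, 0.104, -0.0], [0.104, -0.995, 0.0], [-0.0, -0.0, -1.0]]
force: [0.1, 0.9, -4.6]
gripper_width: 0.147
grip_force: 78.3
```

Emit:
{"name": "play_rows", "arguments": {"series": [{"tx": -0.27,"ty": -0.9,"tz": 0,"ax": 0,"ay": 0,"az": 0,"hand": 1},{"tx": -0.27,"ty": -0.9,"tz": 0,"ax": 0,"ay": 0,"az": 0,"hand": 1},{"tx": -0.27,"ty": -0.9,"tz": 0,"ax": 0,"ay": 0,"az": 0,"hand": 1},{"tx": -0.27,"ty": -0.9,"tz": 0,"ax": 0,"ay": 0,"az": 0,"hand": 1},{"tx": -0.2,"ty": -0.4,"tz": 0,"ax": 0,"ay": 0,"az": 0,"hand": 1},{"tx": 0,"ty": 0,"tz": 0,"ax": 0,"ay": 0,"az": 1,"hand": 1},{"tx": 0,"ty": 0,"tz": 0,"ax": 0,"ay": 0,"az": 1,"hand": 1},{"tx": 0,"ty": 0,"tz": 0,"ax": 0,"ay": 0,"az": 1,"hand": 1}]}}

```text
t: 7.0
eef_pos: [0.4059, 0.2022, 0.1994]
tool_rot: [[0.987, -0.159, -0.0], [-0.159, -0.987, -0.0], [-0.0, 0.0, -1.0]]
force: [-0.3, -0.2, -4.0]
gripper_width: 0.153
grip_force: 78.6
```

Emit:
{"name": "play_rows", "arguments": {"series": [{"tx": 0,"ty": 0,"tz": 0,"ax": 0,"ay": 0,"az": 1,"hand": 1},{"tx": 0,"ty": 0,"tz": 0,"ax": 0,"ay": 0,"az": 0,"hand": 1},{"tx": 0,"ty": 0,"tz": 0,"ax": 0,"ay": 0,"az": 0,"hand": 1}]}}

```text
t: 7.38
eef_pos: [0.4061, 0.2022, 0.1993]
tool_rot: [[0.971, -0.241, -0.0], [-0.241, -0.971, -0.0], [-0.0, 0.0, -1.0]]
force: [0.8, -0.3, -3.6]
gripper_width: 0.157
grip_force: 78.6
```

```bash
python3 -c "
from h import *
s=wshot('w3'); print(s['eef_pos'],s['tool_rot'],s['force'],s['torque'],s['t'])"
```

```text
[0.40609048 0.20215234 0.1993378 ] [[ 9.70502955e-01 -2.41089157e-01 -1.80655003e-04]
 [-2.41089163e-01 -9.70502970e-01 -1.48377185e-05]
 [-1.71749004e-04  5.79540132e-05 -9.99999984e-01]] [ 0.77463154 -0.33870195 -3.62389897] [0.00224219 0.02017112 0.02501629] 7.375
```

View pics/w3.png

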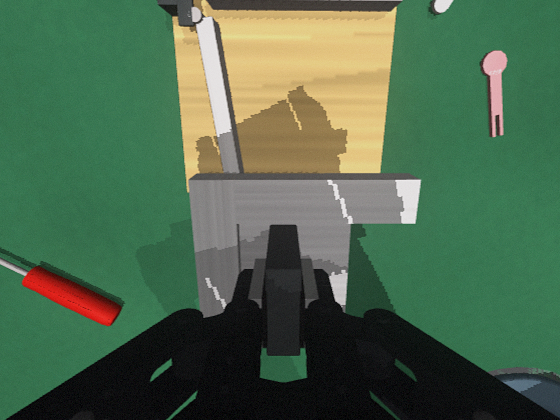

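The jig is visible beyond the held square: the board's left edge runs from (172,10) to (189,190), the right edge from (400,0) to (381,175), and the rail face's foot is near row 12. The fence face runs from about (213,15) to (243,172). I'll fit lines to the board edges for the yaw.

```bash
python3 - <<'E'
from h import *
np.set_printoptions(precision=4,suppress=True)
im=cv2.imread('pics/w3.png').astype(int); s=pickle.load(open('pics/w3.pkl','rb'))
wood=(im[:,:,2]>im[:,:,1]-5)&(im[:,:,2]>im[:,:,0]+25)
L=[];R=[]
for v in range(40,165,4):
    c=np.where(wood[v,150:430])[0]+150
    L.append(p2w('wrist',c[0]-.5,v,.012,s)[:2]); R.append(p2w('wrist',c[-1]+.5,v,.012,s)[:2])
T=np.array([0,0])
def ang(P):
    vx,vy,x,y=cv2.fitLine(np.float32(P),cv2.DIST_HUBER,0,.0005,.0005).ravel(); 
    if vx<0: vx,vy=-vx,-vy
    n=np.array([-vy,vx]); d=(np.array(P)-[x,y])@n
    return np.degrees(np.arctan2(vy,vx)),(x,y),d.std()*1e3
print('L',ang(L)); print('R',ang(R))
a=ang(R); n=np.array([-np.sin(np.radians(a[0])),np.cos(np.radians(a[0]))]); print('width',(np.array(ang(L)[1])-a[1])@n)
for u in range(220,390,20): print(u,im[:26,u].sum(1)//3)
E
```

```text
L (np.float32(-14.473194), (np.float32(0.5063884), np.float32(0.27513793)), np.float64(0.2516093550485278))
R (np.float32(-14.420808), (np.float32(0.46078917), np.float32(0.09150636)), np.float64(0.25946086741673885))
width 0.18920197
220 [ 57  61  55  57  66  61  62  64  57  83 175 167 164 166 168 166 163 161
 183 180 180 183 183 187 189 194]
240 [ 61  56  61  62  64  59  64  63  61  74 149 166 170 163 167 161 160 156
 154 161 180 181 184 185 187 188]
260 [ 59  60  60  65  58  59  63  62  61  68 122 172 166 168 167 165 160 158
 160 178 183 184 181 184 186 187]
280 [ 63  64  60  58  57  57  63  61  63  61 102 174 168 167 164 163 160 161
 181 182 183 181 183 184 188 191]
300 [ 72  60  65  58  58  57  66  67  59  62  99 176 168 165 168 166 162 156
 158 162 185 184 182 184 186 191]
320 [ 88  59  62  60  59  58  67  62  65  55  79 178 175 169 169 165 164 164
 162 182 183 178 184 188 185 189]
340 [ 96  61  61  61  65  59  65  63  66  59  61 101 177 169 171 169 163 161
 164 166 170 184 182 186 188 189]
360 [123  56  62  67  66  59  64  68  65  58  71 137 176 172 170 166 169 164
 162 160 183 183 185 185 184 186]
380 [152  48  62  61  67  58  63  65  61  62  65 112 180 173 170 168 166 164
 164 184 180 181 184 183 187 187]
```

```bash
cat >> h.py <<'E'
YJ=np.radians(-14.45); EX=np.array([np.cos(YJ),np.sin(YJ)]); EY=np.array([-np.sin(YJ),np.cos(YJ)])
def jf(p): return np.array([np.dot(p[:2],EX),np.dot(p[:2],EY)])
def rep(c=(0,0)):
    "state in jig axes"
    s=ctrl.sense(); R=s['tool_rot']
    print('t %.2f'%s['t'],'pos',(jf(s['eef_pos'])*1e3).round(2),'z %.2f'%(s['eef_pos'][2]*1e3),'yawerr %.2f'%(np.degrees(np.arctan2(R[1,0],R[0,0])-YJ)),
     'tilt',np.degrees(R[:2,2]).round(2),'F',jf(s['force']).round(2),'Fz %.2f'%s['force'][2],'T',s['torque'].round(3))
E
python3 - <<'E'
from h import *
s=pickle.load(open('pics/w3.pkl','rb'))
for u,v in [(230,10),(300,10.2),(370,10.9)]: print('rail',jf(p2w('wrist',u,v,.012,s))*1e3)
print('L',jf((.5064,.27514))*1e3,'R',jf((.4608,.0915))*1e3)
print('centre',jf((.4977,.1829))*1e3)
im=cv2.imread('pics/scene0.png')
for p in [(335,408),(577,234)]: print('fence',jf(p2w('scene',280+(p[0]+.5)/6-.5,220+(p[1]+.5)/6-.5,.042))*1e3)
rep()
E
```

```text
rail [496.63767403 343.39947687]
rail [497.0160851  284.51305785]
rail [497.02556503 225.56188958]
L [421.72335459 392.80070239] R [423.39049036 203.59121463]
centre [436.31568454 301.30768896]
fence [486.55030112 354.16239034]
fence [346.1662071  336.33515456]
t 7.42 pos [342.85 297.09] z 199.33 yawerr 0.48 tilt [-0.01 -0.  ] F [-0.37 -0.11] Fz -3.49 T [-0.025  0.043  0.024]
```

Emit:
{"name": "play_rows", "arguments": {"series": [{"tx": 0,"ty": 0,"tz": 0,"ax": 0,"ay": 0,"az": 0.096,"hand": 1},{"tx": 0.6,"ty": 0.1,"tz": 0,"ax": 0,"ay": 0,"az": 0,"hand": 1},{"tx": 0.7,"ty": 0.1,"tz": 0,"ax": 0,"ay": 0,"az": 0,"hand": 1},{"tx": 0.7,"ty": 0.1,"tz": 0,"ax": 0,"ay": 0,"az": 0,"hand": 1},{"tx": 0.43,"ty": 0,"tz": 0.3,"ax": 0,"ay": 0,"az": 0,"hand": 1},{"tx": 0,"ty": 0,"tz": 0.7,"ax": 0,"ay": 0,"az": 0,"hand": 1},{"tx": 0,"ty": 0,"tz": 0.7,"ax": 0,"ay": 0,"az": 0,"hand": 1},{"tx": 0,"ty": 0,"tz": 0.7,"ax": 0,"ay": 0,"az": 0,"hand": 1}]}}

```text
t: 8.43
eef_pos: [0.4974, 0.1662, 0.1024]
tool_rot: [[0.968, -0.25, 0.0], [-0.25, -0.968, 0.0], [0.0, -0.0, -1.0]]
force: [0.7, -0.1, -3.9]
gripper_width: 0.152
grip_force: 78.7
```

Emit:
{"name": "play_rows", "arguments": {"series": [{"tx": 0,"ty": 0,"tz": 0.5,"ax": 0,"ay": 0,"az": 0,"hand": 1},{"tx": 0,"ty": 0,"tz": 0.4,"ax": 0,"ay": 0,"az": 0,"hand": 1},{"tx": 0,"ty": 0,"tz": 0.18,"ax": 0,"ay": 0,"az": 0,"hand": 1},{"tx": 0,"ty": 0,"tz": 0,"ax": 0,"ay": 0,"az": 0,"hand": 1},{"tx": 0,"ty": 0,"tz": 0,"ax": 0,"ay": 0,"az": 0,"hand": 1}]}}

```text
t: 9.05
eef_pos: [0.4981, 0.1663, 0.061]
tool_rot: [[0.968, -0.25, 0.002], [-0.25, -0.968, 0.0], [0.002, -0.001, -1.0]]
force: [-0.3, -0.7, -3.6]
gripper_width: 0.155
grip_force: 78.6
```

```bash
python3 - <<'E'
from h import *
rep(); wshot('w4'); rep()
im=imaging.snapshot('scene'); cv2.imwrite('pics/s4.png',cv2.resize(im[220:320,280:400,::-1],None,fx=6,fy=6,interpolation=cv2.INTER_CUBIC)); rep()
E
```

```text
t 9.05 pos [440.83 285.37] z 61.00 yawerr -0.04 tilt [0.1  0.01] F [-0.18 -0.72] Fz -3.61 T [-0.045  0.004 -0.025]
t 9.10 pos [440.81 285.35] z 61.02 yawerr -0.05 tilt [0.1  0.01] F [-0.17 -0.83] Fz -3.59 T [-0.006  0.019  0.001]
t 9.15 pos [440.74 285.31] z 60.95 yawerr -0.05 tilt [0.1  0.01] F [-0.55  0.76] Fz -3.44 T [-0.035  0.078 -0.025]
```

Emit:
{"name": "play_rows", "arguments": {"series": [{"tx": 0,"ty": 0,"tz": 0.1,"ax": 0,"ay": 0,"az": 0,"hand": 1},{"tx": 0,"ty": 0,"tz": 0.1,"ax": 0,"ay": 0,"az": 0,"hand": 1},{"tx": 0,"ty": 0,"tz": 0,"ax": 0,"ay": 0,"az": 0,"hand": 1},{"tx": 0.1,"ty": 0,"tz": 0,"ax": 0,"ay": 0,"az": 0,"hand": 1},{"tx": 0.05,"ty": 0,"tz": 0,"ax": 0,"ay": 0,"az": 0,"hand": 1},{"tx": 0.025,"ty": 0,"tz": 0,"ax": 0,"ay": 0,"az": 0,"hand": 1},{"tx": 0,"ty": 0,"tz": 0,"ax": 0,"ay": 0,"az": 0,"hand": 1}]}}

```text
t: 10.02
eef_pos: [0.5042, 0.1644, 0.052]
tool_rot: [[0.968, -0.25, -0.0], [-0.25, -0.968, -0.0], [-0.0, 0.0, -1.0]]
force: [0.0, 0.5, -3.8]
gripper_width: 0.147
grip_force: 78.6
```

```bash
python3 -c "
from h import *
rep()"
```

```text
t 10.03 pos [447.19 285.  ] z 52.03 yawerr -0.06 tilt [-0. -0.] F [-0.09  0.51] Fz -3.83 T [ 0.043 -0.032  0.033]
```

Emit:
{"name": "play_rows", "arguments": {"series": [{"tx": 0.025,"ty": 0,"tz": -0.015,"ax": 0,"ay": 0,"az": 0,"hand": 1},{"tx": 0.025,"ty": 0,"tz": 0,"ax": 0,"ay": 0,"az": 0,"hand": 1},{"tx": 0.0125,"ty": 0,"tz": 0,"ax": 0,"ay": 0,"az": 0,"hand": 1},{"tx": 0,"ty": 0,"tz": 0,"ax": 0,"ay": 0,"az": 0,"hand": 1}]}}

```text
t: 10.52
eef_pos: [0.5065, 0.1638, 0.0527]
tool_rot: [[0.968, -0.25, 0.0], [-0.25, -0.968, -0.0], [0.0, -0.0, -1.0]]
force: [-0.1, 0.5, -3.6]
gripper_width: 0.15
grip_force: 78.6
```

Emit:
{"name": "play_rows", "arguments": {"series": [{"tx": 0.0125,"ty": 0,"tz": 0,"ax": 0,"ay": 0,"az": 0,"hand": 1},{"tx": 0.0125,"ty": 0,"tz": 0,"ax": 0,"ay": 0,"az": 0,"hand": 1},{"tx": 0,"ty": 0,"tz": 0,"ax": 0,"ay": 0,"az": 0,"hand": 1}]}}

```text
t: 10.9
eef_pos: [0.5075, 0.1636, 0.0527]
tool_rot: [[0.968, -0.25, 0.0], [-0.25, -0.968, -0.0], [0.0, -0.0, -1.0]]
force: [0.9, 0.4, -3.4]
gripper_width: 0.154
grip_force: 78.6
```

Emit:
{"name": "play_rows", "arguments": {"series": [{"tx": 0.0125,"ty": 0,"tz": 0,"ax": 0,"ay": 0,"az": 0,"hand": 1},{"tx": 0.0125,"ty": 0,"tz": 0,"ax": 0,"ay": 0,"az": 0,"hand": 1},{"tx": 0,"ty": 0,"tz": 0,"ax": 0,"ay": 0,"az": 0,"hand": 1}]}}

```text
t: 11.28
eef_pos: [0.5085, 0.1633, 0.0527]
tool_rot: [[0.968, -0.25, 0.0], [-0.25, -0.968, 0.0], [0.0, -0.0, -1.0]]
force: [0.3, 0.7, -3.3]
gripper_width: 0.153
grip_force: 78.6
```

```bash
python3 -c "
from h import *
rep()"
```

```text
t 11.28 pos [451.65 285.04] z 52.70 yawerr -0.05 tilt [0. 0.] F [0.14 0.76] Fz -3.33 T [-0.027  0.067 -0.031]
```

Emit:
{"name": "play_rows", "arguments": {"series": [{"tx": 0.0125,"ty": 0,"tz": 0,"ax": 0,"ay": 0,"az": 0,"hand": 1},{"tx": 0.0125,"ty": 0,"tz": 0,"ax": 0,"ay": 0,"az": 0,"hand": 1},{"tx": 0,"ty": 0,"tz": 0,"ax": 0,"ay": 0,"az": 0,"hand": 1}]}}

```text
t: 11.65
eef_pos: [0.509, 0.1632, 0.0526]
tool_rot: [[0.968, -0.25, -0.001], [-0.25, -0.968, 0.0], [-0.001, 0.0, -1.0]]
force: [-3.2, -0.0, -2.6]
gripper_width: 0.154
grip_force: 78.8
```

Emit:
{"name": "play_rows", "arguments": {"series": [{"tx": 0.0125,"ty": 0,"tz": 0,"ax": 0,"ay": 0,"az": 0,"hand": 1},{"tx": 0,"ty": 0,"tz": 0,"ax": 0,"ay": 0,"az": 0,"hand": 1}]}}

```text
t: 11.9
eef_pos: [0.509, 0.1632, 0.0525]
tool_rot: [[0.968, -0.25, -0.002], [-0.25, -0.968, 0.0], [-0.002, 0.0, -1.0]]
force: [-4.9, 1.4, 0.8]
gripper_width: 0.153
grip_force: 79.2
```

```bash
python3 -c "
from h import *
rep()"
```

```text
t 11.90 pos [452.18 285.03] z 52.50 yawerr -0.05 tilt [-0.14  0.01] F [-5.07  0.13] Fz 0.82 T [ 0.117  0.806 -0.087]
```

Emit:
{"name": "play_rows", "arguments": {"series": [{"tx": -0.025,"ty": 0,"tz": -0.008,"ax": 0,"ay": 0,"az": 0,"hand": 1},{"tx": 0,"ty": -0.05,"tz": 0,"ax": 0,"ay": 0,"az": 0,"hand": 1},{"tx": 0,"ty": -0.07,"tz": 0,"ax": 0,"ay": 0,"az": 0,"hand": 1},{"tx": 0,"ty": -0.07,"tz": 0,"ax": 0,"ay": 0,"az": 0,"hand": 1},{"tx": 0,"ty": -0.07,"tz": 0,"ax": 0,"ay": 0,"az": 0,"hand": 1},{"tx": 0,"ty": -0.07,"tz": 0,"ax": 0,"ay": 0,"az": 0,"hand": 1},{"tx": 0,"ty": -0.05,"tz": 0,"ax": 0,"ay": 0,"az": 0,"hand": 1},{"tx": 0,"ty": 0,"tz": 0,"ax": 0,"ay": 0,"az": 0,"hand": 1}]}}

```text
t: 12.9
eef_pos: [0.5125, 0.1781, 0.0529]
tool_rot: [[0.968, -0.25, -0.0], [-0.25, -0.968, 0.0], [-0.0, 0.0, -1.0]]
force: [-2.7, -1.9, -3.3]
gripper_width: 0.15
grip_force: 78.8
```

```bash
python3 -c "
from h import *
rep()"
```

```text
t 12.90 pos [451.87 300.4 ] z 52.87 yawerr -0.02 tilt [-0.02  0.01] F [-2.1  -2.51] Fz -3.28 T [-0.319  0.586  0.202]
```

Emit:
{"name": "play_rows", "arguments": {"series": [{"tx": 0,"ty": -0.04,"tz": 0,"ax": 0,"ay": 0,"az": 0,"hand": 1},{"tx": 0,"ty": -0.04,"tz": 0,"ax": 0,"ay": 0,"az": 0,"hand": 1},{"tx": 0,"ty": -0.03,"tz": 0,"ax": 0,"ay": 0,"az": 0,"hand": 1},{"tx": 0,"ty": 0,"tz": 0,"ax": 0,"ay": 0,"az": 0,"hand": 1}]}}

```text
t: 13.4
eef_pos: [0.5137, 0.1824, 0.0529]
tool_rot: [[0.968, -0.25, -0.0], [-0.25, -0.968, 0.0], [-0.0, -0.0, -1.0]]
force: [-3.3, -0.7, -4.7]
gripper_width: 0.153
grip_force: 78.6
```

Emit:
{"name": "play_rows", "arguments": {"series": [{"tx": 0,"ty": -0.025,"tz": 0,"ax": 0,"ay": 0,"az": 0,"hand": 1},{"tx": 0,"ty": -0.025,"tz": 0,"ax": 0,"ay": 0,"az": 0,"hand": 1},{"tx": 0,"ty": 0,"tz": 0,"ax": 0,"ay": 0,"az": 0,"hand": 1}]}}

```text
t: 13.78
eef_pos: [0.5142, 0.1842, 0.0529]
tool_rot: [[0.968, -0.251, -0.0], [-0.251, -0.968, 0.0], [-0.0, -0.0, -1.0]]
force: [-4.1, -2.1, -3.8]
gripper_width: 0.151
grip_force: 78.6
```

```bash
python3 -c "
from h import *
rep()"
```

```text
t 13.78 pos [451.98 306.68] z 52.91 yawerr -0.06 tilt [-0.02  0.01] F [-3.47 -3.11] Fz -3.76 T [-0.507  0.706  0.219]
```

Still pushing the fence back at a few N. I'll continue in 1 mm steps.

Emit:
{"name": "play_rows", "arguments": {"series": [{"tx": 0,"ty": -0.025,"tz": 0,"ax": 0,"ay": 0,"az": 0,"hand": 1},{"tx": 0,"ty": -0.0125,"tz": 0,"ax": 0,"ay": 0,"az": 0,"hand": 1},{"tx": 0,"ty": 0,"tz": 0,"ax": 0,"ay": 0,"az": 0,"hand": 1}]}}

```text
t: 14.15
eef_pos: [0.5146, 0.1856, 0.0529]
tool_rot: [[0.968, -0.251, -0.0], [-0.251, -0.968, 0.0], [-0.0, -0.0, -1.0]]
force: [-3.5, -2.1, -4.0]
gripper_width: 0.152
grip_force: 78.6
```

Emit:
{"name": "play_rows", "arguments": {"series": [{"tx": 0,"ty": -0.025,"tz": 0,"ax": 0,"ay": 0,"az": 0,"hand": 1},{"tx": 0,"ty": 0,"tz": 0,"ax": 0,"ay": 0,"az": 0,"hand": 1}]}}

```text
t: 14.4
eef_pos: [0.5147, 0.1863, 0.0529]
tool_rot: [[0.968, -0.25, -0.001], [-0.25, -0.968, -0.001], [-0.001, 0.001, -1.0]]
force: [-3.6, -4.6, -3.9]
gripper_width: 0.149
grip_force: 78.7
```

```bash
python3 -c "
from h import *
rep()"
```

```text
t 14.40 pos [451.98 308.83] z 52.94 yawerr -0.05 tilt [-0.04 -0.04] F [-2.37 -5.4 ] Fz -3.92 T [-0.776  0.894  0.123]
```

Emit:
{"name": "play_rows", "arguments": {"series": [{"tx": 0.015,"ty": -0.02,"tz": 0,"ax": 0,"ay": 0,"az": 0,"hand": 1},{"tx": 0,"ty": 0,"tz": 0,"ax": 0,"ay": 0,"az": 0,"hand": 1},{"tx": 0,"ty": 0,"tz": 0,"ax": 0,"ay": 0,"az": 0,"hand": 1}]}}

```text
t: 14.78
eef_pos: [0.5149, 0.1864, 0.0529]
tool_rot: [[0.968, -0.25, -0.003], [-0.25, -0.968, -0.002], [-0.002, 0.002, -1.0]]
force: [-7.5, -6.9, -1.0]
gripper_width: 0.149
grip_force: 79.2
```

```bash
python3 -c "
from h import *
rep()"
```

```text
t 14.78 pos [452.12 308.99] z 52.91 yawerr -0.05 tilt [-0.15 -0.1 ] F [-5.51 -8.57] Fz -0.98 T [-1.178  1.259  0.07 ]
```

Emit:
{"name": "play_rows", "arguments": {"series": [{"tx": 0.018,"ty": -0.004,"tz": 0,"ax": 0,"ay": 0,"az": 0,"hand": 1},{"tx": 0,"ty": 0,"tz": 0,"ax": 0,"ay": 0,"az": 0,"hand": 1},{"tx": 0,"ty": 0,"tz": 0,"ax": 0,"ay": 0,"az": 0,"hand": 1}]}}

```text
t: 15.15
eef_pos: [0.5151, 0.1864, 0.0528]
tool_rot: [[0.968, -0.251, -0.004], [-0.251, -0.968, -0.002], [-0.004, 0.003, -1.0]]
force: [-9.1, -7.2, 0.7]
gripper_width: 0.153
grip_force: 79.4
```

```bash
python3 -c "
from h import *
rep(); imaging.snapshot('wrist'); rep(); im=imaging.snapshot('scene'); rep()
cv2.imwrite('pics/s5.png',cv2.resize(im[210:310,280:400,::-1],None,fx=6,fy=6,interpolation=cv2.INTER_CUBIC))"
```

```text
t 15.15 pos [452.25 309.04] z 52.81 yawerr -0.06 tilt [-0.25 -0.1 ] F [-6.99 -9.23] Fz 0.67 T [-1.228  1.663  0.047]
t 15.20 pos [452.26 309.04] z 52.82 yawerr -0.06 tilt [-0.25 -0.1 ] F [-8.17 -9.19] Fz -0.41 T [-1.228  1.62  -0.018]
t 15.25 pos [452.25 309.05] z 52.80 yawerr -0.06 tilt [-0.25 -0.1 ] F [-6.92 -7.99] Fz 0.94 T [-1.172  1.681 -0.013]
```

Emit:
{"name": "play_rows", "arguments": {"series": [{"tx": 0,"ty": 0,"tz": 0,"ax": 0,"ay": 0,"az": -0.08,"hand": 1},{"tx": 0,"ty": 0,"tz": 0,"ax": 0,"ay": 0,"az": 0,"hand": 1},{"tx": 0,"ty": 0,"tz": 0,"ax": 0,"ay": 0,"az": 0,"hand": 1}]}}

```text
t: 15.62
eef_pos: [0.5151, 0.1864, 0.0528]
tool_rot: [[0.969, -0.245, -0.004], [-0.245, -0.97, -0.001], [-0.004, 0.002, -1.0]]
force: [-9.4, -6.8, 1.0]
gripper_width: 0.154
grip_force: 79.4
```

```bash
python3 -c "
from h import *
rep(); imaging.snapshot('wrist'); rep()"
```

```text
t 15.62 pos [452.26 309.05] z 52.81 yawerr 0.26 tilt [-0.25 -0.08] F [-7.45 -8.9 ] Fz 1.01 T [-1.216  1.663 -0.292]
t 15.68 pos [452.24 309.03] z 52.79 yawerr 0.27 tilt [-0.25 -0.08] F [-7.28 -9.37] Fz 1.53 T [-1.158  1.595 -0.316]
```

Emit:
{"name": "play_rows", "arguments": {"series": [{"tx": 0,"ty": 0,"tz": 0,"ax": 0,"ay": 0,"az": 0.16,"hand": 1},{"tx": 0,"ty": 0,"tz": 0,"ax": 0,"ay": 0,"az": 0,"hand": 1},{"tx": 0,"ty": 0,"tz": 0,"ax": 0,"ay": 0,"az": 0,"hand": 1}]}}

```text
t: 16.05
eef_pos: [0.5151, 0.1864, 0.0528]
tool_rot: [[0.967, -0.256, -0.004], [-0.256, -0.967, -0.002], [-0.003, 0.003, -1.0]]
force: [-8.7, -6.2, 0.5]
gripper_width: 0.151
grip_force: 79.4
```

```bash
python3 -c "
from h import *
rep(); imaging.snapshot('wrist'); rep()"
```

```text
t 16.05 pos [452.33 309.05] z 52.78 yawerr -0.39 tilt [-0.23 -0.11] F [-6.83 -8.18] Fz 0.54 T [-1.11   1.598  0.296]
t 16.10 pos [452.3  309.05] z 52.79 yawerr -0.39 tilt [-0.23 -0.11] F [-6.68 -8.3 ] Fz 0.30 T [-1.182  1.6    0.315]
```

Emit:
{"name": "play_rows", "arguments": {"series": [{"tx": 0,"ty": 0,"tz": 0,"ax": 0.03,"ay": 0.045,"az": -0.08,"hand": 1},{"tx": 0,"ty": 0,"tz": 0,"ax": 0,"ay": 0,"az": 0,"hand": 1},{"tx": 0,"ty": 0,"tz": 0,"ax": 0,"ay": 0,"az": 0,"hand": 1},{"tx": 0,"ty": 0,"tz": 0,"ax": 0,"ay": 0,"az": 0,"hand": 1}]}}

```text
t: 16.6
eef_pos: [0.515, 0.1864, 0.0526]
tool_rot: [[0.968, -0.251, 0.0], [-0.251, -0.968, -0.0], [0.0, 0.0, -1.0]]
force: [-7.6, -6.2, 0.2]
gripper_width: 0.149
grip_force: 79.2
```

```bash
python3 -c "
from h import *
rep(); im=imaging.snapshot('scene'); rep()
cv2.imwrite('pics/s6.png',cv2.resize(im[210:310,280:400,::-1],None,fx=6,fy=6,interpolation=cv2.INTER_CUBIC))"
```

```text
t 16.60 pos [452.21 308.99] z 52.62 yawerr -0.06 tilt [ 0.   -0.01] F [-5.79 -7.86] Fz 0.17 T [-1.153  1.596  0.063]
t 16.65 pos [452.22 308.98] z 52.63 yawerr -0.07 tilt [ 0.   -0.01] F [-6.79 -8.27] Fz 0.25 T [-1.199  1.595  0.039]
```

View pics/s6.png

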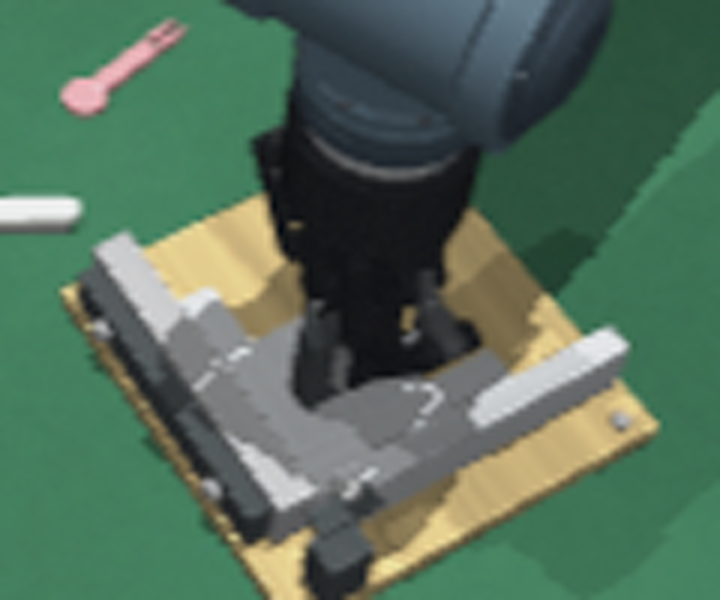

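The picture (9th) shows the square's heel in the jig corner. Both arms lie along rail and fence, and the fence is parallel to the board edge again. I'll add slightly to the x force and hold for about 2 s.

Emit:
{"name": "play_rows", "arguments": {"series": [{"tx": 0.012,"ty": -0.004,"tz": 0,"ax": 0,"ay": 0.008,"az": 0,"hand": 1},{"tx": 0,"ty": 0,"tz": 0,"ax": 0,"ay": 0,"az": 0,"hand": 1},{"tx": 0,"ty": 0,"tz": 0,"ax": 0,"ay": 0,"az": 0,"hand": 1},{"tx": 0,"ty": 0,"tz": 0,"ax": 0,"ay": 0,"az": 0,"hand": 1},{"tx": 0,"ty": 0,"tz": 0,"ax": 0,"ay": 0,"az": 0,"hand": 1},{"tx": 0,"ty": 0,"tz": 0,"ax": 0,"ay": 0,"az": 0,"hand": 1},{"tx": 0,"ty": 0,"tz": 0,"ax": 0,"ay": 0,"az": 0,"hand": 1},{"tx": 0,"ty": 0,"tz": 0,"ax": 0,"ay": 0,"az": 0,"hand": 1}]}}

```text
t: 17.65
eef_pos: [0.515, 0.1864, 0.0526]
tool_rot: [[0.968, -0.251, -0.001], [-0.251, -0.968, -0.001], [-0.001, 0.001, -1.0]]
force: [-11.0, -6.9, 1.5]
gripper_width: 0.15
grip_force: 79.6
```

```bash
python3 -c "
from h import *
rep(); imaging.snapshot('wrist'); rep()"
```

```text
t 17.65 pos [452.22 309.  ] z 52.62 yawerr -0.06 tilt [-0.04 -0.03] F [-8.92 -9.46] Fz 1.46 T [-1.234  1.937  0.058]
t 17.70 pos [452.23 309.02] z 52.63 yawerr -0.06 tilt [-0.04 -0.03] F [ -8.34 -10.02] Fz 1.40 T [-1.145  1.937 -0.083]
```

Emit:
{"name": "play_rows", "arguments": {"series": [{"tx": 0,"ty": 0,"tz": 0,"ax": 0,"ay": 0,"az": 0,"hand": 1},{"tx": 0,"ty": 0,"tz": 0,"ax": 0,"ay": 0,"az": 0,"hand": 1},{"tx": 0,"ty": 0,"tz": 0,"ax": 0,"ay": 0,"az": 0,"hand": 1},{"tx": 0,"ty": 0,"tz": 0,"ax": 0,"ay": 0,"az": 0,"hand": 1},{"tx": 0,"ty": 0,"tz": 0,"ax": 0,"ay": 0,"az": 0,"hand": 1},{"tx": 0,"ty": 0,"tz": 0,"ax": 0,"ay": 0,"az": 0,"hand": 1},{"tx": 0,"ty": 0,"tz": 0,"ax": 0,"ay": 0,"az": 0,"hand": 1},{"tx": 0,"ty": 0,"tz": 0,"ax": 0,"ay": 0,"az": 0,"hand": 1}]}}

```text
t: 18.7
eef_pos: [0.515, 0.1864, 0.0526]
tool_rot: [[0.968, -0.251, -0.001], [-0.251, -0.968, -0.001], [-0.0, 0.001, -1.0]]
force: [-11.7, -7.4, 0.7]
gripper_width: 0.149
grip_force: 79.6
```

```bash
python3 -c "
from h import *
rep(); imaging.snapshot('wrist'); rep()"
```

```text
t 18.70 pos [452.24 309.  ] z 52.62 yawerr -0.07 tilt [-0.04 -0.03] F [ -9.51 -10.12] Fz 0.71 T [-1.217  1.904  0.005]
t 18.75 pos [452.19 309.  ] z 52.62 yawerr -0.06 tilt [-0.04 -0.03] F [-8.44 -9.37] Fz 1.42 T [-1.227  1.941 -0.003]
```

The hold lasted 2 s with about 9 N on the rail and 10 N on the fence. Now I'll back straight off and lift.

Emit:
{"name": "play_rows", "arguments": {"series": [{"tx": -0.04,"ty": 0.04,"tz": 0,"ax": -0.03,"ay": -0.053,"az": 0,"hand": 1},{"tx": -0.08,"ty": 0.08,"tz": -0.03,"ax": 0,"ay": 0,"az": 0,"hand": 1},{"tx": -0.2,"ty": 0.2,"tz": -0.05,"ax": 0,"ay": 0,"az": 0,"hand": 1},{"tx": -0.1,"ty": 0.1,"tz": -0.3,"ax": 0,"ay": 0,"az": 0,"hand": 1},{"tx": 0,"ty": 0,"tz": -0.7,"ax": 0,"ay": 0,"az": 0,"hand": 1},{"tx": 0,"ty": 0,"tz": -0.8,"ax": 0,"ay": 0,"az": 0,"hand": 1},{"tx": 0,"ty": 0,"tz": -0.6,"ax": 0,"ay": 0,"az": 0,"hand": 1},{"tx": 0,"ty": 0,"tz": -0.3,"ax": 0,"ay": 0,"az": 0,"hand": 1}]}}

```text
t: 19.75
eef_pos: [0.4974, 0.1752, 0.1667]
tool_rot: [[0.968, -0.251, 0.004], [-0.251, -0.968, 0.001], [0.004, -0.002, -1.0]]
force: [-0.8, 0.7, -3.8]
gripper_width: 0.154
grip_force: 78.7
```

Emit:
{"name": "play_rows", "arguments": {"series": [{"tx": 0,"ty": 0,"tz": 0,"ax": 0,"ay": 0,"az": -1,"hand": 1},{"tx": 0,"ty": 0,"tz": 0,"ax": 0,"ay": 0,"az": -1,"hand": 1},{"tx": 0,"ty": 0,"tz": 0,"ax": 0,"ay": 0,"az": -1,"hand": 1},{"tx": 0,"ty": 0,"tz": 0,"ax": 0,"ay": 0,"az": -1,"hand": 1},{"tx": 0,"ty": 0,"tz": 0,"ax": 0,"ay": 0,"az": -0.1,"hand": 1},{"tx": 0,"ty": 0,"tz": 0,"ax": 0,"ay": 0,"az": 0,"hand": 1}]}}

```text
t: 20.5
eef_pos: [0.4963, 0.1751, 0.1641]
tool_rot: [[0.995, 0.103, -0.0], [0.103, -0.995, -0.0], [-0.0, 0.0, -1.0]]
force: [-0.0, -0.7, -3.7]
gripper_width: 0.149
grip_force: 78.7
```

```bash
python3 - <<'E'
from h import *
s=ctrl.sense(); R=s['tool_rot']; print(s['eef_pos'],np.degrees(np.arctan2(R[1,0],R[0,0])),R[:,2])
print('units',R.T@(np.array([.5853,-.2135,s['eef_pos'][2]])-s['eef_pos'])/.04)
# fence angle in scene picture
im=imaging.snapshot('scene'); cv2.imwrite('pics/s7.png',cv2.resize(im[220:320,280:400,::-1],None,fx=6,fy=6,interpolation=cv2.INTER_CUBIC))
E
```

```text
[0.4963363  0.17505926 0.164074  ] 5.933240340285791 [-2.53224003e-04 -3.40564609e-05 -9.99999967e-01]
units [ 1.20804774e+00  9.89184751e+00 -2.32369796e-04]
```

Emit:
{"name": "play_rows", "arguments": {"series": [{"tx": 0.1,"ty": 0.5,"tz": 0,"ax": 0,"ay": 0,"az": 0,"hand": 1},{"tx": 0.1,"ty": 0.85,"tz": 0,"ax": 0,"ay": 0,"az": 0,"hand": 1},{"tx": 0.1,"ty": 0.85,"tz": 0,"ax": 0,"ay": 0,"az": 0,"hand": 1},{"tx": 0.1,"ty": 0.85,"tz": 0,"ax": 0,"ay": 0,"az": 0,"hand": 1},{"tx": 0.1,"ty": 0.85,"tz": 0,"ax": 0,"ay": 0,"az": 0,"hand": 1},{"tx": 0.1,"ty": 0.85,"tz": 0,"ax": 0,"ay": 0,"az": 0,"hand": 1},{"tx": 0.1,"ty": 0.85,"tz": 0,"ax": 0,"ay": 0,"az": 0,"hand": 1},{"tx": 0.1,"ty": 0.85,"tz": 0,"ax": 0,"ay": 0,"az": 0,"hand": 1}]}}

```text
t: 21.55
eef_pos: [0.5555, -0.0793, 0.1642]
tool_rot: [[0.995, 0.104, 0.0], [0.104, -0.995, 0.0], [0.0, -0.0, -1.0]]
force: [0.4, 0.2, -3.7]
gripper_width: 0.154
grip_force: 78.8
```

Emit:
{"name": "play_rows", "arguments": {"series": [{"tx": 0.1,"ty": 0.85,"tz": 0,"ax": 0,"ay": 0,"az": 0,"hand": 1},{"tx": 0.1,"ty": 0.85,"tz": 0,"ax": 0,"ay": 0,"az": 0,"hand": 1},{"tx": 0.1,"ty": 0.85,"tz": 0,"ax": 0,"ay": 0,"az": 0,"hand": 1},{"tx": 0.1,"ty": 0.6,"tz": 0,"ax": 0,"ay": 0,"az": 0,"hand": 1},{"tx": 0,"ty": 0.29,"tz": 0,"ax": 0,"ay": 0,"az": 0,"hand": 1},{"tx": 0,"ty": 0,"tz": 0,"ax": 0,"ay": 0,"az": 0,"hand": 1}]}}

```text
t: 22.3
eef_pos: [0.5855, -0.2134, 0.164]
tool_rot: [[0.995, 0.104, -0.0], [0.104, -0.995, 0.001], [-0.0, -0.001, -1.0]]
force: [-0.5, 0.4, -3.6]
gripper_width: 0.151
grip_force: 78.8
```

```bash
python3 - <<'E'
from h import *
s=ctrl.sense(); R=s['tool_rot']; print(s['t'],s['eef_pos'],np.degrees(np.arctan2(R[1,0],R[0,0])),R[:,2],s['force'])
print('units',R.T@(np.array([.5853,-.2135,.0446])-s['eef_pos'])/.04)
E
```

```text
22.3 [ 0.58549384 -0.21335683  0.16399383] 5.959023467198129 [-4.04326062e-04  5.78705295e-04 -9.99999751e-01] [-0.50518869  0.42812646 -3.55425767]
units [-0.00417039  0.00490024  2.98484484]
```

Emit:
{"name": "play_rows", "arguments": {"series": [{"tx": 0,"ty": 0,"tz": 0.5,"ax": 0,"ay": 0,"az": 0,"hand": 1},{"tx": 0,"ty": 0,"tz": 0.7,"ax": 0,"ay": 0,"az": 0,"hand": 1},{"tx": 0,"ty": 0,"tz": 0.7,"ax": 0,"ay": 0,"az": 0,"hand": 1},{"tx": 0,"ty": 0,"tz": 0.5,"ax": 0,"ay": 0,"az": 0,"hand": 1},{"tx": 0,"ty": 0,"tz": 0.3,"ax": 0,"ay": 0,"az": 0,"hand": 1},{"tx": 0,"ty": 0,"tz": 0.15,"ax": 0,"ay": 0,"az": 0,"hand": 1},{"tx": 0,"ty": 0,"tz": 0.05,"ax": 0,"ay": 0,"az": 0,"hand": 1},{"tx": 0,"ty": 0,"tz": 0,"ax": 0,"ay": 0,"az": 0,"hand": 1}]}}

```text
t: 23.3
eef_pos: [0.5861, -0.2136, 0.0489]
tool_rot: [[0.995, 0.104, 0.001], [0.104, -0.995, -0.001], [0.001, 0.001, -1.0]]
force: [-0.1, 0.1, -2.6]
gripper_width: 0.155
grip_force: 78.9
```

Emit:
{"name": "play_rows", "arguments": {"series": [{"tx": 0,"ty": 0,"tz": 0.025,"ax": 0,"ay": 0,"az": 0,"hand": 1},{"tx": 0,"ty": 0,"tz": 0.025,"ax": 0,"ay": 0,"az": 0,"hand": 1},{"tx": 0,"ty": 0,"tz": 0,"ax": 0,"ay": 0,"az": 0,"hand": 1},{"tx": 0,"ty": 0,"tz": 0,"ax": 0,"ay": 0,"az": 0,"hand": 1}]}}

```text
t: 23.8
eef_pos: [0.5856, -0.2133, 0.0462]
tool_rot: [[0.995, 0.105, 0.0], [0.105, -0.995, -0.0], [0.0, 0.0, -1.0]]
force: [-0.1, 0.1, -4.3]
gripper_width: 0.15
grip_force: 78.9
```

Emit:
{"name": "play_rows", "arguments": {"series": [{"tx": 0,"ty": 0,"tz": 0.02,"ax": 0,"ay": 0,"az": 0,"hand": 1},{"tx": 0,"ty": 0,"tz": 0.02,"ax": 0,"ay": 0,"az": 0,"hand": 1},{"tx": 0,"ty": 0,"tz": 0,"ax": 0,"ay": 0,"az": 0,"hand": 1}]}}

```text
t: 24.18
eef_pos: [0.5855, -0.2132, 0.0445]
tool_rot: [[0.995, 0.105, -0.0], [0.105, -0.995, 0.0], [-0.0, -0.0, -1.0]]
force: [0.9, -0.9, -4.4]
gripper_width: 0.154
grip_force: 78.9
```

Emit:
{"name": "play_rows", "arguments": {"series": [{"tx": 0,"ty": 0,"tz": 0.012,"ax": 0,"ay": 0,"az": 0,"hand": 1},{"tx": 0,"ty": 0,"tz": 0.006,"ax": 0,"ay": 0,"az": 0,"hand": 1},{"tx": 0,"ty": 0,"tz": 0,"ax": 0,"ay": 0,"az": 0,"hand": 1}]}}

```text
t: 24.55
eef_pos: [0.5856, -0.2133, 0.0439]
tool_rot: [[0.995, 0.105, -0.0], [0.105, -0.995, 0.0], [-0.0, -0.0, -1.0]]
force: [0.0, -0.0, -4.1]
gripper_width: 0.15
grip_force: 78.9
```

Emit:
{"name": "play_rows", "arguments": {"series": [{"tx": 0,"ty": 0,"tz": 0.012,"ax": 0,"ay": 0,"az": 0,"hand": 1},{"tx": 0,"ty": 0,"tz": 0,"ax": 0,"ay": 0,"az": 0,"hand": 1},{"tx": 0,"ty": 0,"tz": 0,"ax": 0,"ay": 0,"az": 0,"hand": 1}]}}

```text
t: 24.92
eef_pos: [0.5856, -0.2133, 0.0438]
tool_rot: [[0.995, 0.105, -0.0], [0.105, -0.995, -0.0], [-0.0, -0.0, -1.0]]
force: [-2.6, 1.2, 0.7]
gripper_width: 0.148
grip_force: 79.5
```

The square is on the tray floor, so I'll let go and rise.

Emit:
{"name": "play_rows", "arguments": {"series": [{"tx": 0,"ty": 0,"tz": 0,"ax": 0,"ay": 0,"az": 0,"hand": 0.4},{"tx": 0,"ty": 0,"tz": 0,"ax": 0,"ay": 0,"az": 0,"hand": 0.2},{"tx": 0,"ty": 0,"tz": 0,"ax": 0,"ay": 0,"az": 0,"hand": -0.5},{"tx": 0,"ty": 0,"tz": 0,"ax": 0,"ay": 0,"az": 0,"hand": -1},{"tx": 0,"ty": 0,"tz": 0,"ax": 0,"ay": 0,"az": 0,"hand": -1},{"tx": 0,"ty": 0,"tz": 0,"ax": 0,"ay": 0,"az": 0,"hand": -1}]}}

```text
t: 25.68
eef_pos: [0.5856, -0.2133, 0.0434]
tool_rot: [[0.995, 0.104, 0.0], [0.104, -0.995, 0.0], [0.0, -0.0, -1.0]]
force: [0.4, -0.5, -0.3]
gripper_width: 1.004
grip_force: 0.0
```

Emit:
{"name": "play_rows", "arguments": {"series": [{"tx": 0,"ty": 0,"tz": -0.2,"ax": 0,"ay": 0,"az": 0,"hand": -1},{"tx": 0,"ty": 0,"tz": -0.5,"ax": 0,"ay": 0,"az": 0,"hand": -1},{"tx": 0,"ty": 0,"tz": -0.8,"ax": 0,"ay": 0,"az": 0,"hand": -1},{"tx": 0,"ty": 0,"tz": -0.8,"ax": 0,"ay": 0,"az": 0,"hand": -1},{"tx": 0,"ty": 0,"tz": -0.8,"ax": 0,"ay": 0,"az": 0,"hand": -1},{"tx": 0,"ty": 0,"tz": -0.8,"ax": 0,"ay": 0,"az": 0,"hand": -1},{"tx": 0,"ty": 0,"tz": -0.4,"ax": 0,"ay": 0,"az": 0,"hand": -1},{"tx": 0,"ty": 0,"tz": 0,"ax": 0,"ay": 0,"az": 0,"hand": -1}]}}

```text
t: 26.68
eef_pos: [0.5863, -0.2137, 0.2173]
tool_rot: [[0.995, 0.105, 0.003], [0.105, -0.995, -0.002], [0.003, 0.002, -1.0]]
force: [-0.1, 0.0, -1.1]
gripper_width: 0.998
grip_force: 0.0
```

```bash
python3 - <<'E'
from h import *
s=wshot('w9'); print(s['t'],s['eef_pos'],s['force'])
im=imaging.snapshot('scene')[:,:,::-1]
a=cv2.resize(im[120:330,150:410],None,fx=3,fy=2.85,interpolation=cv2.INTER_CUBIC)[:, :780]
w=cv2.resize(cv2.imread('pics/w9.png')[60:320,130:430],(225,195))
a[400:595,5:230]=w
cv2.imwrite('pics/fin.png',a); print(a.shape)
E
```

```text
26.675 [ 0.58626721 -0.21365939  0.21733071] [-0.05260854  0.02144207 -1.09166177]
(598, 780, 3)
```

View pics/fin.png

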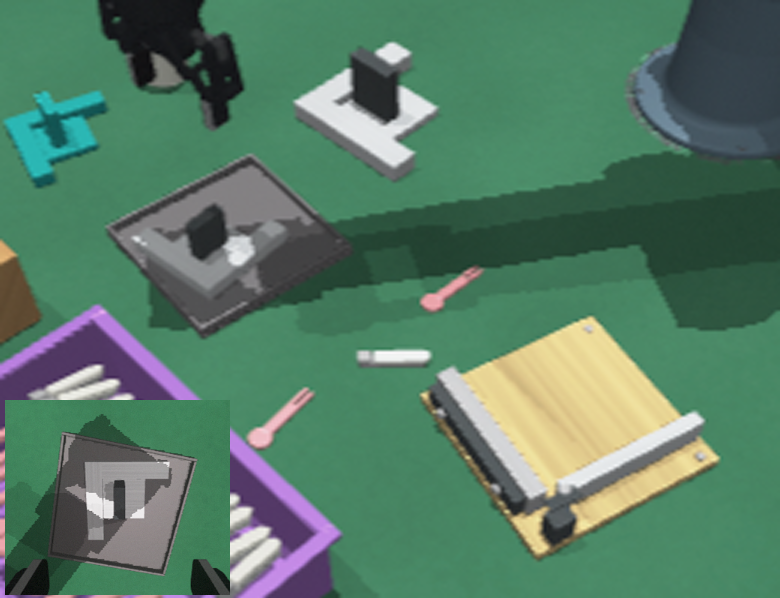

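The square lies flat in the tray, the other things are unmoved, and the fence runs from (558,488) to (697,413), parallel to the board edge. I'll check its angle numerically and hand in.

```bash
python3 - <<'E'
from h import *
P=[jf(p2w('scene',150+u/3,120+v/2.85,.042)) for u,v in [(558,488),(697,413)]]
d=P[0]-P[1]; print('fence lean rad',np.arctan2(d[1],d[0]),np.linalg.norm(d)); s=ctrl.sense(); print(s['t'],abs(s['qvel']).max())
if abs(np.arctan2(d[1],d[0]))<.03: print(ctrl.close_job())
E
```

```text
fence lean rad 0.020016182718060778 0.14748006382420478
26.775 0.9166016614721006
the job is handed in; nothing more can be done
None
```

The job is handed in at 26.8 s: the square was pressed flush into the corner for about 2 s (roughly 9 N on the rail, 10 N on the fence), then laid back flat in its tray and released with nothing else moved; the last picture put the fence at 0.02 rad, which I took as true within my pixel reading.

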